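# Unstack sample jars into the carrier and block the spare cell

### The job

Take the stack of three sample jars apart and stand each jar upright in the carrier cell whose floor has the colour of its cap. Once all three jars are in, stand the foam brick upright in the remaining dark grey cell so that the load cannot shift. Do not drop or knock over any jar, and leave the mouse and the amber bottle where they are.

Things in the scene. Friction and masses are not known exactly. Their poses are not given: they have to be found in the camera images.
- jar_yellow: Sealed sample jar with a yellow screw cap: pale body 44 mm in diameter with amber grease showing below, cap 50 mm in diameter over the top 16 mm, 64 mm high, 63 to 126 g. Origin at the centre of its underside, z up through the cap. At the start it stands on the caps of the other two jars, midway between them.
- jar_red: Sealed sample jar with a red screw cap: pale body 44 mm in diameter with dark brown grease showing below, cap 50 mm in diameter over the top 16 mm, 64 mm high, 63 to 126 g. Origin at the centre of its underside, z up through the cap. At the start it stands upright on a 3 mm thick grey bench mat, cap to cap (3 mm gap) with another jar, and carries the yellow-capped jar half on its cap.
- jar_blue: Sealed sample jar with a blue screw cap: pale body 44 mm in diameter with olive grease showing below, cap 50 mm in diameter over the top 16 mm, 64 mm high, 63 to 126 g. Origin at the centre of its underside, z up through the cap. At the start it stands upright on a 3 mm thick grey bench mat, cap to cap (3 mm gap) with another jar, and carries the yellow-capped jar half on its cap.
- brick: Pale green stiff foam brick, 52 x 52 mm and 64 mm high, 20 to 42 g, standing alone on the table. Origin at the centre of its underside, x and y square to its sides, z up.
- cell_yellow: Yellow square liner (62 mm, 2 mm thick) on a cell floor of the fixed white carrier; origin at the centre of its underside, so contents stand 2 mm above it. Four cells in a row along the liner's y axis, in any order, 68 mm apart, 64 mm square inside; outer walls rise 24 mm and dividers 18 mm above the origin.
- cell_red: Red square liner (62 mm, 2 mm thick) on a cell floor of the fixed white carrier; origin at the centre of its underside, so contents stand 2 mm above it. Four cells in a row along the liner's y axis, in any order, 68 mm apart, 64 mm square inside; outer walls rise 24 mm and dividers 18 mm above the origin.
- cell_blue: Blue square liner (62 mm, 2 mm thick) on a cell floor of the fixed white carrier; origin at the centre of its underside, so contents stand 2 mm above it. Four cells in a row along the liner's y axis, in any order, 68 mm apart, 64 mm square inside; outer walls rise 24 mm and dividers 18 mm above the origin.
- cell_spare: Dark grey square liner (62 mm, 2 mm thick) on a cell floor of the fixed white carrier; origin at the centre of its underside, so contents stand 2 mm above it. Four cells in a row along the liner's y axis, in any order, 68 mm apart, 64 mm square inside; outer walls rise 24 mm and dividers 18 mm above the origin. The spare cell, for the brick.
- mouse: Black computer mouse, 100 x 60 x 32 mm, lying on the table, to be left alone. Origin at the centre of its underside.
- bottle: Amber glass bottle with a white cap, 56 mm in diameter and 110 mm high, standing on the table, to be left alone. Origin at the centre of its underside.
Things that resemble listed ones, but are neither listed nor needed, are in the scene too. What is meant by the cell_spare is not turquoise, and is the larger of those in its own colour.

How it is judged:
By the outcome, as a careful person would: the job done as asked, in the order asked, and still so for the second after the job is handed in, with the robot touching nothing.
It also fails if it takes over 109 s, if anything falls off the work surface, if the arm or the gripper's body presses on something with over 40 N, if the wrist force passes 120 N, or if a joint passes its speed limit or range.

### The arm

A 6-joint arm with a two-finger parallel gripper is mounted at the origin on the work surface. World frame = base frame: x ahead of the robot, y to its left, z up, the work surface at z = 0. Lengths are in m, angles in rad, forces in N, time in s.
With the tool pointing down it reaches from about 0.35 to 0.85 m from the base axis. Payload 8.1 kg.
Tool frame: the origin (TCP) lies on the centre line of the jaws, within the pads' length; the fingertips stand 22 mm ahead of it and the grasp point (between the pads) lies 3 mm ahead of it; z points along the fingers, y is the line along which they close (so a half turn about z gives the same grasp; the last joint's range is limited). The gripper opens to 85 mm and grips with 20 to 120 N. Pads are 22 mm wide; open, the fingers measure 114 mm over their backs; the gripper's body (76 mm by 85 mm) begins 54 mm behind the grasp point. The pads swing forward as they close: fully open they stand 13 mm farther back than shut.
Start: joints at [-1.225, 0.13, 1.488, -0, 1.523, -0.085], TCP at [0.251, -0.545, 0.253] pointing down, gripper open.
Joint ranges: [-2.96, 2.96], [-0.89, 2.26], [0.02, 2.5], [-1.34, 4.48], [0, 2.73], [-2.66, 2.66]. Speed limits (rad/s): [2.39, 2.39, 2.79, 3.14, 3.14, 3.14].

### API

Orientations are given as a unit quaternion [x, y, z, w].
In Python, from station import r gives the robot as it stands.
- The arm moves only by the shell command python3 -m handwheel 'ROWS' [FORCE]. ROWS is JSON, a list of rows, each a list of 5 numbers: the shift along the world's x, y, z in m, then the turn about the world's z in rad, then the opening, from -1 (shut) to 1 (fully open). A call has 1 to 8 rows; each row is the pose to reach, as a shift and turn from the pose commanded when the call began; what a row does not reach only later rows make up. A row lasts 1/12 s, in which the tool goes at most 41.7 mm and 7.16 degrees, less where a joint would pass 70% of its speed; a pose out of reach is approached as far as the arm can. A call with a gripper value outside its range is refused whole. The fingers move at their own pace and stop on an object; FORCE is the grip in N (left out, the last holds). Time passes only in rows, so rows that repeat a pose let the fingers close. It gives the time, the measured TCP pose, the force, the opening and the grip force at its end, in the units of the state.
- r.observe(): the state, without advancing time (a new reading comes with each control period).
- r.capture(name): name is "side" or "top"; returns (picture, depth): 384x512x3 uint8, blue, green, red; 384x512 float32, m along the optical axis (not along the pixel's ray), 0 where there is no reading.
- r.calibration(name): a dict with "K" (3x3 intrinsics, pixels), "rvec" (rotation vector, rad) and "tvec" (3), from world to camera coordinates, as OpenCV has them. Camera axes: x right, y down, z forward; pixel columns grow to the right and rows downward; lengths in m; the calibration is good to about 2 mm. A picture is of the moment at which its call begins. calibration takes no time and is no camera call.
- r.sign_off(): hands the job in; it is judged then, once.
The state is a dict: "t": time; "joints": joint angles; "joint_vel": joint speeds; "joint_efforts": joint torques, N m; "ee_pos": TCP position; "orientation": TCP orientation; "wrist_force": force on the tool from outside, world axes, zero at the start; "torque": the same for the moment, N m; "width": finger opening in m; "finger_force": force on a finger pad.
Only numpy, scipy, OpenCV 4.12 (cv2) and the standard library are available. Lean on these libraries where they do the work, as an engineer would, in place of code of your own. Each camera call takes 0.05 s, during which the arm holds its last target. There are 200 camera calls.

## Working session

There is one attempt and no reset: what is moved stays moved. The work goes in short steps, Python scripts to look and compute and a shell command to move; the robot and the scene stay as the last step left them, time stands still between calls to the robot, and variables do not carry over. Pictures are saved under pics/ and viewed, at most 14 in all, crops included, and the job is handed in when it is done.

```bash
mkdir -p pics; ls
cat > h.py <<'E'
import numpy as np, cv2
from station import r
def cam(n):
    c=r.calibration(n); K=np.array(c["K"],float); R=cv2.Rodrigues(np.array(c["rvec"],float))[0]; t=np.array(c["tvec"],float).ravel()
    return K,R,t
def ray(n,u,v,z):
    K,R,t=cam(n); d=R.T@np.linalg.inv(K)@np.array([u,v,1.]); o=-R.T@t
    return o+d*(z-o[2])/d[2]
def cloud(n,D):
    K,R,t=cam(n); v,u=np.indices(D.shape); p=np.stack([(u-K[0,2])/K[0,0]*D,(v-K[1,2])/K[1,1]*D,D],-1)
    return (p-t)@R
E
python3 - <<'E'
from h import *
for n in("top","side"):
    p,d=r.capture(n); cv2.imwrite(f"pics/{n}0.png",p); np.save(f"pics/{n}0.npy",d)
    K,R,t=cam(n); print(n,-R.T@t,R[2])
s=r.observe(); print(s)
E
```

```text
pics
top [0.52038665 0.06732229 0.90353641] [ 0.09744692 -0.0222816  -0.99499127]
side [0.08579778 0.56099862 0.47545701] [ 0.61726127 -0.61260805 -0.4936597 ]
{'t': 0.1, 'joints': array([-1.22539462e+00,  1.31090192e-01,  1.48921961e+00, -4.70157930e-06,
        1.52301571e+00, -8.53745213e-02]), 'joint_vel': array([ 0.00011084, -0.00138473, -0.003578  ,  0.00258361, -0.00100228,
       -0.00039007]), 'joint_efforts': array([ 1.37640782e-03, -5.70951927e+01, -5.01941371e+01, -1.77168522e-04,
        8.14499304e-03, -1.15746620e-04]), 'ee_pos': array([ 0.25041402, -0.54471307,  0.25231956]), 'orientation': array([ 9.76893126e-01,  2.13726623e-01, -1.14658715e-04, -8.58812524e-04]), 'wrist_force': array([ 0.21967308,  0.16065664, -1.14969127]), 'torque': array([-0.04531448,  0.00336942, -0.00248015]), 'finger_force': 0.0, 'width': 0.08506452335574599}
```

View pics/top0.png

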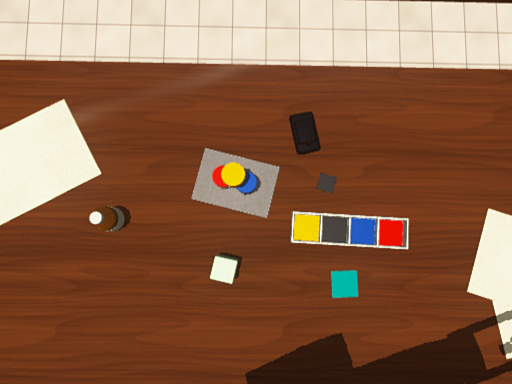

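View pics/side0.png

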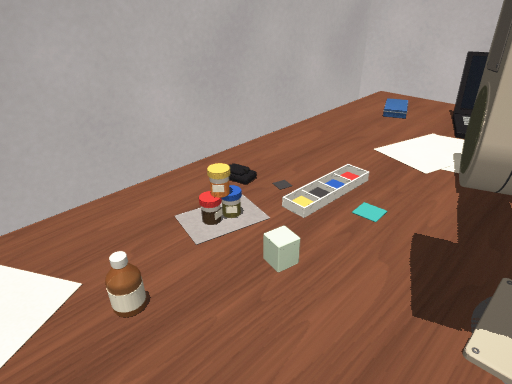

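Top view: the stack is at about (232,177) on the mat, the brick at (225,268), the carrier at (292–408, 213–248) and the bottle at (105,217). The mouse is at (305,133).

Candidates for cell_spare:
- **Dark grey carrier cell (335,230):** this is my choice, as the larger dark grey square.
- **Small loose dark grey square (326,183):** too small.
- **Turquoise square (344,284):** excluded by the description.

No other jars are visible.

Run:
```python
from h import *
p=cv2.imread("pics/top0.png"); D=np.load("pics/top0.npy"); P=cloud("top",D)
h=cv2.cvtColor(p,cv2.COLOR_BGR2HSV)
roi=lambda x0,y0,x1,y1:(x0,y0,x1,y1)
def m(lo,hi,b,z,name):
    k=cv2.inRange(h,np.array(lo),np.array(hi)); q=np.zeros_like(k); x0,y0,x1,y1=b; q[y0:y1,x0:x1]=k[y0:y1,x0:x1]
    c=max(cv2.findContours(q,0,1)[0],key=cv2.contourArea); (u,v),rad=cv2.minEnclosingCircle(c); rr=cv2.minAreaRect(c)
    M=cv2.boxPoints(rr); W=np.array([ray("top",a,bb,z) for a,bb in M])[:,:2]
    mk=np.zeros_like(k); cv2.drawContours(mk,[c],-1,1,-1); zz=P[...,2][mk>0]
    e=W[1]-W[0]; f=W[2]-W[1]
    print(name,"px",np.round((u,v),1),"circ",ray("top",u,v,z)[:2].round(4),"rect",W.mean(0).round(4),"sides",np.linalg.norm(e).round(4),np.linalg.norm(f).round(4),"ang",np.degrees([np.arctan2(e[1],e[0]),np.arctan2(f[1],f[0])]).round(1),"z",np.median(zz).round(4))
S=(205,155,265,200);C=(290,210,412,250)
m((20,120,120),(35,255,255),S,.131,"Y"); m((0,200,120),(6,255,255),S,.067,"R"); m((105,150,80),(125,255,255),S,.067,"B")
m((20,120,120),(35,255,255),C,.0,"cY"); m((0,200,120),(6,255,255),C,.0,"cR"); m((105,150,80),(125,255,255),C,.0,"cB"); m((0,0,20),(180,90,80),(320,214,350,246),.0,"cS")
m((40,8,140),(90,80,255),(205,250,245,290),.064,"brick")
m((0,0,150),(180,60,255),(285,205,415,255),.024,"carrier")
c=cv2.resize(p[140:300,190:420],None,fx=3.4,fy=3.4,interpolation=cv2.INTER_CUBIC); cv2.imwrite("pics/crop0.png",c)
# caps red/blue fit by depth
for nm,lo,hi in(("R",(0,200,120),(6,255,255)),("B",(105,150,80),(125,255,255))):
    k=cv2.inRange(h,np.array(lo),np.array(hi))[155:200,205:265]>0; q=P[155:200,205:265][k]; q=q[(q[:,2]>.06)&(q[:,2]<.075)]; print(nm,q.min(0),q.max(0),len(q))
k=(P[...,2]>.058)&(P[...,2]<.075); k[:250]=0;k[:,:205]=0;k[290:]=0;k[:,245:]=0
q=P[k]; print("bricktop",cv2.minAreaRect(q[:,:2].astype(np.float32)*1000),len(q),np.median(q[:,2]))
```

```text
Y px [233.1 173.8] circ [0.6403 0.1102] rect [0.6409 0.1115] sides 0.0483 0.0487 ang [ -89.3 -179.3] z 0.1308
R px [222.6 176.3] circ [0.644  0.1375] rect [0.642  0.1463] sides 0.0269 0.0483 ang [ -75.  -165.1] z 0.0668
B px [245.8 181.8] circ [0.6323 0.0849] rect [0.6292 0.0787] sides 0.0483 0.0346 ang [ -28.4 -119. ] z 0.0668
cY px [306.  227.5] circ [ 0.531  -0.0612] rect [ 0.5315 -0.0617] sides 0.0636 0.0612 ang [ -3.4 -92.8] z 0.006
cR px [390.5 232.5] circ [ 0.5206 -0.2677] rect [ 0.5208 -0.2685] sides 0.0599 0.0562 ang [ -4.2 -92.3] z 0.0061
cB px [362.5 231. ] circ [ 0.5237 -0.1991] rect [ 0.5238 -0.1994] sides 0.0602 0.0589 ang [ -4.5 -93. ] z 0.0061
cS px [334.5 229. ] circ [ 0.5278 -0.1307] rect [ 0.5276 -0.1299] sides 0.0597 0.0587 ang [ -4.5 -93.5] z 0.006
brick px [223.  269.5] circ [0.4357 0.1329] rect [0.4367 0.1321] sides 0.0519 0.0513 ang [ -13.  -103.5] z 0.064
carrier px [349.9 229.9] circ [ 0.526 -0.162] rect [ 0.526  -0.1618] sides 0.0733 0.2787 ang [ -3.4 -92.9] z 0.0066
R [0.62189665 0.12720619 0.06417943] [0.66788361 0.15934726 0.07148711] 159
B [0.60870763 0.06159829 0.06282384] [0.65505353 0.10437162 0.07029863] 241
bricktop ((435.0458984375, 132.9739990234375), (52.0128173828125, 52.42424392700195), 77.30068969726562) 554 0.0639462775903695
```

View pics/crop0.png

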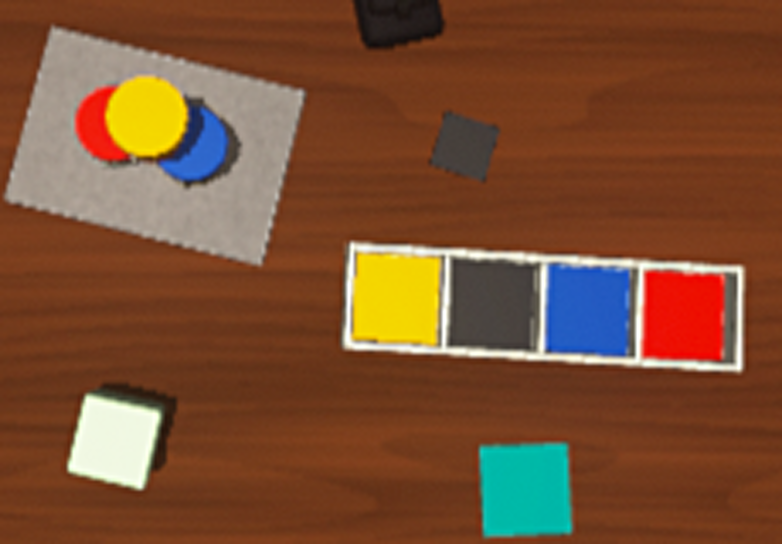

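The crop confirms the choice: dark grey carrier cell at (493,303), small decoy at (464,146), turquoise at (526,490). Heights match the sizes given (yellow cap 0.131, red and blue caps 0.067, brick 0.064). I'll lift yellow first, with the jaws closing at about -13°, square to the red–blue line.

```bash
python3 -m handwheel '[[0.04,0.04,0.02,0.12,1],[0.06,0.08,0.02,0.24,1],[0.08,0.12,0.02,0.36,1],[0.1,0.16,0.02,0.48,1],[0.125,0.2,0.02,0.6,1],[0.15,0.24,0.02,0.72,1],[0.17,0.28,0.02,0.84,1],[0.2,0.32,0.02,0.913,1]]' 60; python3 -m handwheel '[[0.19,0.336,-0.02,0,1],[0.19,0.336,-0.02,0,1],[0.19,0.336,-0.02,0,1],[0.19,0.336,-0.02,0,1],[0.19,0.336,-0.02,0,1],[0.19,0.336,-0.02,0,1],[0.19,0.336,-0.02,0,1],[0.19,0.336,-0.02,0,1]]'; python3 -m handwheel '[[0,0,0,0,1],[0,0,0,0,1],[0,0,0,0,1],[0,0,0,0,1]]'
```

```text
t: 0.77
ee_pos: [0.4244, -0.2632, 0.273]
orientation: [0.781, 0.625, -0.0, -0.0]
wrist_force: [1.5, -1.1, 0.5]
width: 0.0851
finger_force: 0.0
t: 1.43
ee_pos: [0.5885, 0.0266, 0.2555]
orientation: [0.783, 0.623, -0.0, -0.0]
wrist_force: [0.1, -0.7, 0.6]
width: 0.0854
finger_force: 0.0
t: 1.77
ee_pos: [0.5877, 0.0235, 0.2559]
orientation: [0.783, 0.622, -0.0, 0.0]
wrist_force: [0.7, 0.5, 0.3]
width: 0.0853
finger_force: 0.0
```

```bash
python3 -m handwheel '[[0.052,0.087,0,0,1],[0.052,0.087,0,0,1],[0.052,0.087,0,0,1],[0.052,0.087,0,0,1],[0.052,0.087,-0.03,0,1],[0.052,0.087,-0.03,0,1],[0.052,0.087,-0.03,0,1],[0.052,0.087,-0.03,0,1]]'
python3 - <<'E'
from h import *
p,d=r.capture("side"); cv2.imwrite("pics/s1.png",cv2.resize(p[80:280,120:360],None,fx=3,fy=3)); print(r.observe()["ee_pos"])
E
```

```text
t: 2.43
ee_pos: [0.6398, 0.11, 0.2267]
orientation: [0.783, 0.622, -0.0, -0.0]
wrist_force: [0.2, -0.9, 1.1]
width: 0.0855
finger_force: 0.0
[0.64031519 0.11025091 0.22752652]
```

View pics/s1.png

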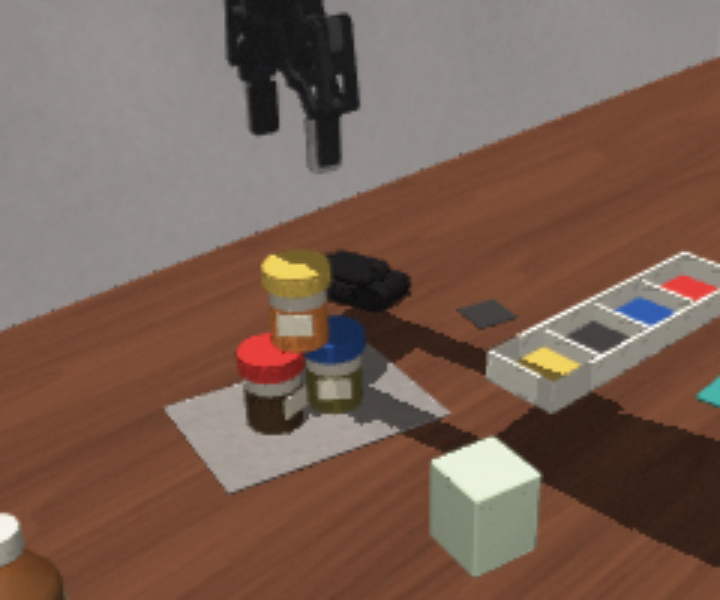

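The open fingers at about (262,105) and (325,140) hang straight above the yellow cap at (295,270). Going down.

```bash
python3 -m handwheel '[[0,0,-0.03,0,1],[0,0,-0.06,0,1],[0,0.001,-0.08,0,1],[0,0.001,-0.1,0,1],[0,0.001,-0.1,0,1],[0,0.001,-0.1,0,1],[0,0.001,-0.1,0,0.6],[0,0.001,-0.1,0,0.4]]' 35;  python3 -m handwheel '[[0,0,0,0,0.25],[0,0,0,0,0.15],[0,0,0,0,0.1],[0,0,0,0,0],[0,0,0,0,-0.2],[0,0,0,0,-0.4],[0,0,0,0,-0.4],[0,0,0,0,-0.4]]'
```

```text
t: 3.15
ee_pos: [0.6418, 0.1124, 0.129]
orientation: [0.783, 0.622, 0.002, 0.001]
wrist_force: [0.0, 0.3, 0.5]
width: 0.0636
finger_force: 0.0
t: 3.82
ee_pos: [0.6415, 0.1125, 0.1284]
orientation: [0.783, 0.622, 0.001, 0.001]
wrist_force: [-0.5, 0.2, 5.4]
width: 0.0487
finger_force: 35.2
```

```bash
python3 -m handwheel '[[0,0,0.006,0,-0.4],[0,0,0.015,0,-0.4],[0,0,0.03,0,-0.4],[0,0,0.05,0,-0.4],[0,0,0.075,0,-0.4],[0,0,0.1,0,-0.4],[0,0,0.1,0,-0.4],[0,0,0.1,0,-0.4]]'; python3 -m handwheel '[[-0.012,-0.025,0,0,-0.4],[-0.03,-0.06,0,0,-0.4],[-0.047,-0.095,0,0,-0.4],[-0.065,-0.13,0,0,-0.4],[-0.082,-0.152,0,0,-0.4],[-0.111,-0.173,0,0,-0.4],[-0.111,-0.173,0,0,-0.4],[-0.111,-0.173,0,0,-0.4]]'
python3 - <<'E'
from h import *
p,d=r.capture("side"); cv2.imwrite("pics/s2.png",cv2.resize(p[60:280,160:420],None,fx=2.7,fy=2.7)); print(r.observe()["ee_pos"])
p,d=r.capture("top"); cv2.imwrite("pics/t2.png",p); P=cloud("top",d)
h=cv2.cvtColor(p,cv2.COLOR_BGR2HSV)
for nm,lo,hi in(("R",(0,200,100),(6,255,255)),("B",(105,150,80),(125,255,255))):
    k=cv2.inRange(h,np.array(lo),np.array(hi)); k[:,275:]=0;k[:,:200]=0
    k[200:]=0;k[:150]=0
    c=max(cv2.findContours(k,0,1)[0],key=cv2.contourArea); x=cv2.minEnclosingCircle(c)
    print(nm,x,cv2.contourArea(c),ray("top",*x[0],.067))
    k2=(k>0)&(abs(P[...,2]-.067)<.003); print(np.median(P[k>0],0), P[k2].min(0),P[k2].max(0))
E
```

```text
t: 4.48
ee_pos: [0.6414, 0.1126, 0.2291]
orientation: [0.783, 0.623, 0.002, 0.001]
wrist_force: [0.1, 0.2, -2.0]
width: 0.0487
finger_force: 36.4
t: 5.15
ee_pos: [0.5271, -0.0614, 0.2243]
orientation: [0.783, 0.621, -0.001, -0.001]
wrist_force: [0.5, 0.6, -0.1]
width: 0.0487
finger_force: 36.8
[ 0.52832121 -0.06072927  0.22497319]
R ((223.0, 176.0), 10.816754341125488) 330.5 [0.6448073  0.13654474 0.067     ]
[0.64481868 0.13649659 0.06688405] [0.62178135 0.11380101 0.06403294] [0.66811002 0.15943829 0.06996919]
B ((245.43167114257812, 181.61801147460938), 10.978201866149902) 338.0 [0.63255667 0.08559843 0.067     ]
[0.63182263 0.08454498 0.0668889 ] [0.60864985 0.06158923 0.06412707] [0.6550809  0.10941885 0.06988468]
```

View pics/s2.png

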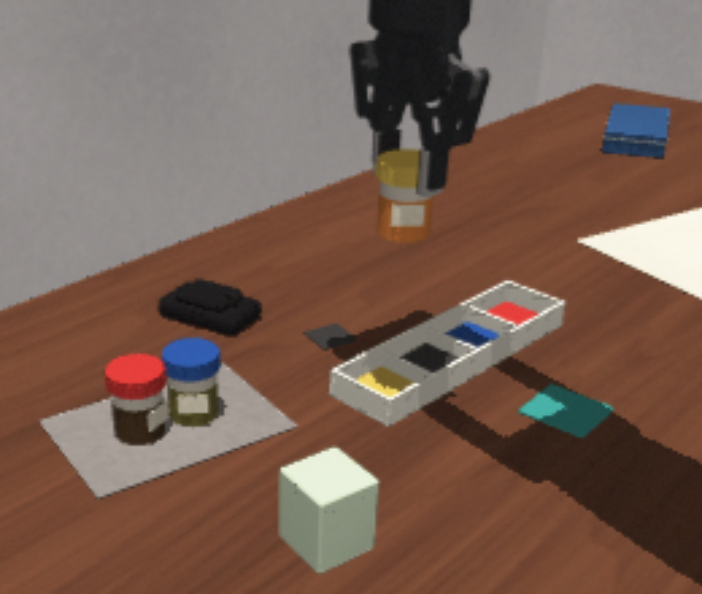

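Yellow (405,195) hangs upright in the gripper; red (135,400) and blue (190,385) still stand. Lowering yellow into its cell.

```bash
python3 -m handwheel '[[0.003,0,-0.03,0,-0.4],[0.003,0,-0.06,0,-0.4],[0.003,0,-0.09,0,-0.4],[0.003,0,-0.12,0,-0.4],[0.003,0,-0.138,0,-0.4],[0.003,0,-0.145,0,-0.4],[0.003,0,-0.148,0,-0.4],[0.003,0,-0.15,0,-0.4]]'; python3 -m handwheel '[[0,0,0,0,-0.4],[0,0,-0.002,0,-0.4],[0,0,-0.002,0,-0.4],[0,0,-0.004,0,-0.4],[0,0,-0.004,0,-0.4]]'
```

```text
t: 5.92
ee_pos: [0.5329, -0.0601, 0.0763]
orientation: [0.782, 0.623, 0.0, 0.0]
wrist_force: [1.1, -0.2, 0.0]
width: 0.0488
finger_force: 36.8
t: 6.33
ee_pos: [0.5324, -0.0606, 0.0724]
orientation: [0.783, 0.622, 0.0, 0.0]
wrist_force: [-0.3, 0.7, -0.9]
width: 0.0487
finger_force: 36.8
```

```bash
python3 -m handwheel '[[0,0,-0.001,0,-0.4],[0,0,-0.002,0,-0.4],[0,0,-0.003,0,-0.4],[0,0,-0.003,0,-0.4]]';  python3 -m handwheel '[[0,0,-0.001,0,-0.4],[0,0,-0.002,0,-0.4],[0,0,-0.002,0,-0.4],[0,0,-0.002,0,-0.4]]'
```

```text
t: 6.67
ee_pos: [0.5319, -0.0605, 0.0687]
orientation: [0.783, 0.622, -0.0, -0.0]
wrist_force: [-0.6, -0.6, -1.2]
width: 0.0486
finger_force: 36.8
t: 7.0
ee_pos: [0.5323, -0.0606, 0.0674]
orientation: [0.783, 0.622, 0.0, 0.0]
wrist_force: [-2.6, -0.0, 3.3]
width: 0.049
finger_force: 37.1
```

```bash
python3 -m handwheel '[[0,0,0,0,0.1],[0,0,0,0,0.2],[0,0,0,0,0.5],[0,0,0,0,1],[0,0,0,0,1],[0,0,0,0,1],[0,0,0.02,0,1],[0,0,0.04,0,1]]';  python3 -m handwheel '[[0,0,0.04,0,1],[0,0,0.08,0,1],[0.04,0.06,0.12,0,1],[0.112,0.196,0.12,0,1],[0.112,0.196,0.12,0,1],[0.112,0.196,0.12,0,1],[0.112,0.196,0.12,0,1],[0.112,0.196,0.12,0,1]]'; python3 -m handwheel '[[0,0,0,0,1],[0,0,0,0,1],[0,0,0,0,1]]'
```

```text
t: 7.67
ee_pos: [0.5306, -0.0602, 0.1058]
orientation: [0.783, 0.622, -0.001, -0.001]
wrist_force: [1.0, 0.6, 0.8]
width: 0.0854
finger_force: 0.0
t: 8.33
ee_pos: [0.6453, 0.1395, 0.2274]
orientation: [0.782, 0.623, 0.001, -0.0]
wrist_force: [0.2, -0.2, 0.1]
width: 0.0854
finger_force: 0.0
t: 8.58
ee_pos: [0.6438, 0.1351, 0.2264]
orientation: [0.783, 0.623, -0.001, -0.0]
wrist_force: [-0.5, -0.6, 0.2]
width: 0.0853
finger_force: 0.0
```

Run:
```python
from h import *
p,d=r.capture("side"); cv2.imwrite("pics/s3.png",cv2.resize(p[60:280,160:420],None,fx=2.7,fy=2.7)); print(r.observe()["ee_pos"])
```

```text
[0.64368535 0.134609   0.22654592]
```

View pics/s3.png

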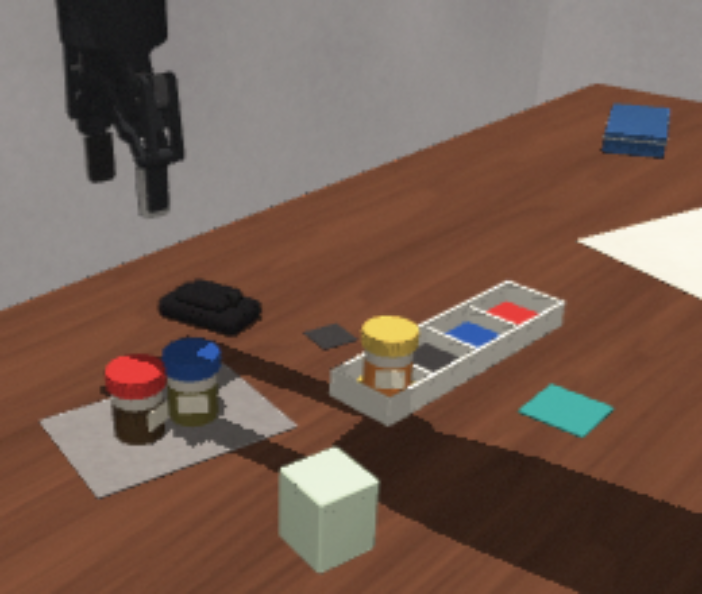

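Yellow (388,355) stands upright in its cell. Next is red, with the fingers above it at (100,160) and (155,195).

```bash
python3 -m handwheel '[[0.001,0.002,-0.035,0,1],[0.001,0.002,-0.07,0,1],[0.001,0.002,-0.1,0,1],[0.001,0.002,-0.13,0,1],[0.001,0.002,-0.15,0,1],[0.001,0.002,-0.162,0,1],[0.001,0.002,-0.162,0,1],[0.001,0.002,-0.162,0,1]]';  python3 -m handwheel '[[0,0,0,0,0.6],[0,0,0,0,0.4],[0,0,0,0,0.25],[0,0,0,0,0.15],[0,0,0,0,0],[0,0,0,0,-0.4],[0,0,0,0,-0.4],[0,0,0,0,-0.4]]'
```

```text
t: 9.3
ee_pos: [0.645, 0.1366, 0.0653]
orientation: [0.783, 0.622, -0.0, -0.0]
wrist_force: [0.1, -0.1, 1.3]
width: 0.0854
finger_force: 0.0
t: 9.97
ee_pos: [0.6464, 0.1376, 0.0672]
orientation: [0.783, 0.623, 0.001, 0.001]
wrist_force: [-0.6, 0.0, 7.2]
width: 0.0485
finger_force: 35.2
```

```bash
python3 -m handwheel '[[0,0,0.006,0,-0.4],[0,0,0.015,0,-0.4],[0,0,0.03,0,-0.4],[0,0,0.055,0,-0.4],[0,0,0.085,0,-0.4],[0,0,0.12,0,-0.4],[0,0,0.15,0,-0.4],[0,0,0.15,0,-0.4]]'; python3 -m handwheel '[[-0.005,-0.015,0,0,-0.4],[-0.015,-0.045,0,0,-0.4],[-0.025,-0.075,0,0,-0.4],[-0.035,-0.11,0,0,-0.4],[-0.046,-0.145,0,0,-0.4],[-0.057,-0.18,0,0,-0.4],[-0.065,-0.21,0,0,-0.4],[-0.075,-0.24,0,0,-0.4]]';python3 -m handwheel '[[-0.01,-0.03,0,0,-0.4],[-0.02,-0.06,0,0,-0.4],[-0.03,-0.09,0,0,-0.4],[-0.038,-0.12,0,0,-0.4],[-0.044,-0.14,0,0,-0.4],[-0.05,-0.16,0,0,-0.4],[-0.05,-0.16,0,0,-0.4],[-0.05,-0.16,0,0,-0.4]]';python3 -m handwheel '[[0,0,0,0,-0.4],[0,0,0,0,-0.4]]'
```

```text
t: 10.63
ee_pos: [0.6489, 0.1381, 0.226]
orientation: [0.783, 0.623, 0.006, 0.004]
wrist_force: [1.0, 0.5, 0.5]
width: 0.0488
finger_force: 36.5
t: 11.3
ee_pos: [0.5697, -0.1042, 0.2165]
orientation: [0.783, 0.622, 0.0, 0.001]
wrist_force: [0.3, -0.3, -1.1]
width: 0.0491
finger_force: 36.5
t: 11.97
ee_pos: [0.5199, -0.2635, 0.2161]
orientation: [0.783, 0.622, 0.0, 0.0]
wrist_force: [-0.0, 0.6, -1.4]
width: 0.0489
finger_force: 36.5
t: 12.13
ee_pos: [0.5205, -0.2617, 0.2155]
orientation: [0.782, 0.623, 0.0, 0.0]
wrist_force: [-0.5, -0.0, -2.2]
width: 0.0484
finger_force: 36.5
```

Run:
```python
from h import *
p,d=r.capture("side"); cv2.imwrite("pics/s4.png",cv2.resize(p[40:260,160:420],None,fx=2.7,fy=2.7)); print(r.observe()["ee_pos"])
```

```text
[ 0.5205357  -0.26157613  0.21536817]
```

View pics/s4.png

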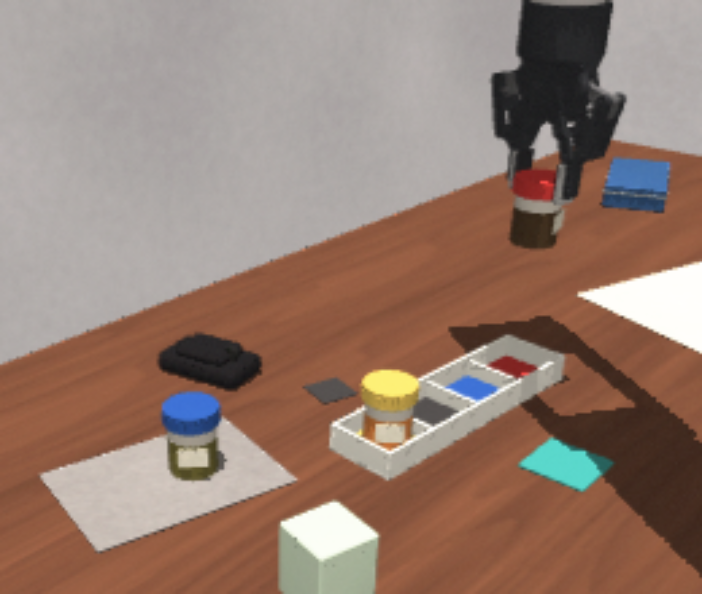

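Red (535,210) is held upright, blue (190,435) still stands, and yellow is in its cell at (388,410). Lowering red.

```bash
python3 -m handwheel '[[0.001,-0.003,-0.03,0,-0.4],[0.001,-0.003,-0.06,0,-0.4],[0.001,-0.003,-0.09,0,-0.4],[0.001,-0.003,-0.115,0,-0.4],[0.001,-0.003,-0.13,0,-0.4],[0.001,-0.003,-0.138,0,-0.4],[0.001,-0.003,-0.142,0,-0.4],[0.001,-0.003,-0.142,0,-0.4]]'; python3 -m handwheel '[[0,0,-0.001,0,-0.4],[0,0,-0.002,0,-0.4],[0,0,-0.003,0,-0.4],[0,0,-0.003,0,-0.4]]'
```

```text
t: 12.85
ee_pos: [0.5212, -0.265, 0.0728]
orientation: [0.782, 0.623, -0.0, -0.0]
wrist_force: [-0.7, 0.5, -1.2]
width: 0.0486
finger_force: 36.5
t: 13.18
ee_pos: [0.5216, -0.2659, 0.0708]
orientation: [0.783, 0.622, 0.0, 0.001]
wrist_force: [0.5, 0.6, -0.2]
width: 0.0485
finger_force: 36.5
```

```bash
python3 -m handwheel '[[0,0,-0.001,0,-0.4],[0,0,-0.001,0,-0.4],[0,0,-0.002,0,-0.4],[0,0,-0.002,0,-0.4]]'
```

```text
t: 13.52
ee_pos: [0.5217, -0.266, 0.0701]
orientation: [0.783, 0.622, 0.0, 0.001]
wrist_force: [-3.6, 2.2, 10.9]
width: 0.0488
finger_force: 37.6
```

```bash
python3 -m handwheel '[[0,0,0,0,0.1],[0,0,0,0,0.2],[0,0,0,0,0.5],[0,0,0,0,1],[0,0,0,0,1],[0,0,0,0,1],[0,0,0.02,0,1],[0,0,0.04,0,1]]';  python3 -m handwheel '[[0,0,0.04,0,1],[0,0,0.08,0,1],[0.02,0.04,0.12,0,1],[0.03,0.08,0.12,0,1],[0.04,0.12,0.12,0,1],[0.05,0.16,0.12,0,1],[0.06,0.2,0.12,0,1],[0.06,0.2,0.12,0,1]]'; python3 -m handwheel '[[0.01,0.03,0,0,1],[0.02,0.06,0,0,1],[0.03,0.1,0,0,1],[0.051,0.151,0,0,1],[0.051,0.151,0,0,1],[0.051,0.151,0,0,1],[0.051,0.151,0,0,1],[0.051,0.151,0,0,1]]'
```

```text
t: 14.18
ee_pos: [0.5197, -0.2647, 0.1065]
orientation: [0.783, 0.622, -0.001, -0.002]
wrist_force: [0.9, -0.0, -0.1]
width: 0.0858
finger_force: 0.0
t: 14.85
ee_pos: [0.5819, -0.0603, 0.2282]
orientation: [0.782, 0.624, 0.001, -0.001]
wrist_force: [-0.3, 0.0, 0.3]
width: 0.0857
finger_force: 0.0
t: 15.52
ee_pos: [0.6319, 0.0844, 0.2277]
orientation: [0.783, 0.622, -0.0, 0.0]
wrist_force: [0.2, 0.6, -0.1]
width: 0.0852
finger_force: 0.0
```

Run:
```python
from h import *
p,d=r.capture("side"); cv2.imwrite("pics/s5.png",cv2.resize(p[60:280,160:420],None,fx=2.7,fy=2.7)); print(r.observe()["ee_pos"])
```

```text
[0.63185263 0.08397833 0.22780524]
```

View pics/s5.png

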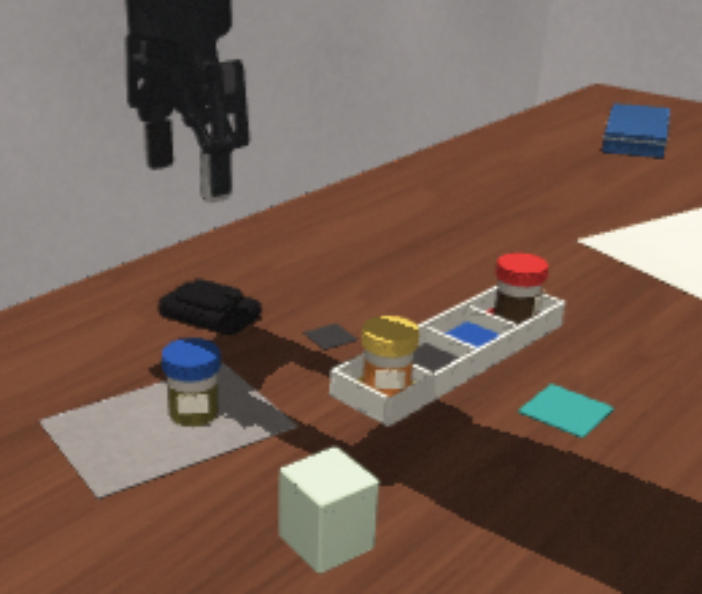

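Red (522,285) stands in its cell, and blue (190,380) is in place below the gripper. Grasping blue.

```bash
python3 -m handwheel '[[0,0.001,-0.035,0,1],[0,0.001,-0.07,0,1],[0,0.001,-0.1,0,1],[0,0.001,-0.13,0,1],[0,0.001,-0.15,0,1],[0,0.001,-0.163,0,1],[0,0.001,-0.163,0,1],[0,0.001,-0.163,0,1]]';  python3 -m handwheel '[[0,0,0,0,0.6],[0,0,0,0,0.4],[0,0,0,0,0.25],[0,0,0,0,0.15],[0,0,0,0,0],[0,0,0,0,-0.4],[0,0,0,0,-0.4],[0,0,0,0,-0.4]]'
```

```text
t: 16.23
ee_pos: [0.632, 0.0855, 0.0652]
orientation: [0.783, 0.622, -0.0, -0.0]
wrist_force: [-0.0, 1.2, 1.1]
width: 0.0853
finger_force: 0.0
t: 16.9
ee_pos: [0.6335, 0.0866, 0.0672]
orientation: [0.783, 0.623, 0.001, 0.001]
wrist_force: [-0.3, -0.9, 7.1]
width: 0.0491
finger_force: 35.1
```

```bash
python3 -m handwheel '[[0,0,0.006,0,-0.4],[0,0,0.015,0,-0.4],[0,0,0.03,0,-0.4],[0,0,0.055,0,-0.4],[0,0,0.085,0,-0.4],[0,0,0.12,0,-0.4],[0,0,0.15,0,-0.4],[0,0,0.15,0,-0.4]]'; python3 -m handwheel '[[-0.005,-0.015,0,0,-0.4],[-0.016,-0.045,0,0,-0.4],[-0.028,-0.075,0,0,-0.4],[-0.04,-0.11,0,0,-0.4],[-0.054,-0.145,0,0,-0.4],[-0.066,-0.18,0,0,-0.4],[-0.076,-0.21,0,0,-0.4],[-0.088,-0.24,0,0,-0.4]]';python3 -m handwheel '[[-0.01,-0.02,0,0,-0.4],[-0.016,-0.035,0,0,-0.4],[-0.02,-0.042,0,0,-0.4],[-0.02,-0.042,0,0,-0.4],[-0.02,-0.042,0,0,-0.4],[-0.02,-0.042,0,0,-0.4]]'
python3 - <<'E'
from h import *
p,d=r.capture("side"); cv2.imwrite("pics/s6.png",cv2.resize(p[40:260,160:420],None,fx=2.7,fy=2.7)); print(r.observe()["ee_pos"])
E
```

```text
t: 17.57
ee_pos: [0.6357, 0.0868, 0.2248]
orientation: [0.783, 0.623, 0.005, 0.004]
wrist_force: [1.1, -0.3, 0.7]
width: 0.0487
finger_force: 36.6
t: 18.23
ee_pos: [0.5424, -0.1554, 0.2143]
orientation: [0.783, 0.622, -0.0, -0.0]
wrist_force: [0.6, -0.3, -0.8]
width: 0.0485
finger_force: 36.6
t: 18.73
ee_pos: [0.5243, -0.1946, 0.2148]
orientation: [0.782, 0.623, 0.0, -0.0]
wrist_force: [0.3, -0.7, -0.9]
width: 0.0486
finger_force: 36.6
[ 0.52440035 -0.19449441  0.21487648]
```

View pics/s6.png

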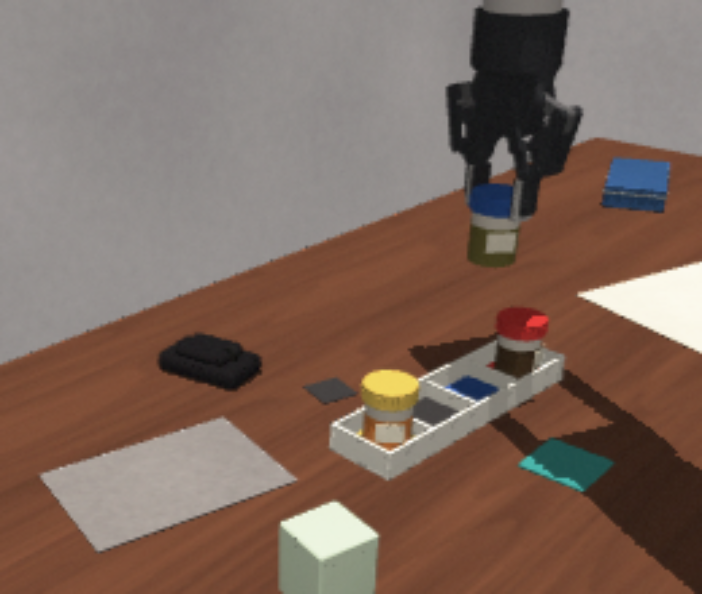

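Blue (492,225) is held upright above its cell. Lowering it.

```bash
python3 -m handwheel '[[0,-0.002,-0.03,0,-0.4],[0,-0.002,-0.06,0,-0.4],[0,-0.002,-0.09,0,-0.4],[0,-0.002,-0.115,0,-0.4],[0,-0.002,-0.13,0,-0.4],[0,-0.002,-0.138,0,-0.4],[0,-0.002,-0.142,0,-0.4],[0,-0.002,-0.142,0,-0.4]]'; python3 -m handwheel '[[0,0,-0.001,0,-0.4],[0,0,-0.002,0,-0.4],[0,0,-0.003,0,-0.4],[0,0,-0.003,0,-0.4]]'; python3 -m handwheel '[[0,0,-0.001,0,-0.4],[0,0,-0.001,0,-0.4],[0,0,-0.001,0,-0.4]]'
```

```text
t: 19.45
ee_pos: [0.5243, -0.1969, 0.0727]
orientation: [0.782, 0.623, -0.0, -0.0]
wrist_force: [0.6, 0.8, -1.2]
width: 0.0488
finger_force: 36.6
t: 19.78
ee_pos: [0.5246, -0.1978, 0.0709]
orientation: [0.783, 0.622, 0.0, 0.001]
wrist_force: [-0.2, -1.0, -1.5]
width: 0.0486
finger_force: 36.6
t: 20.03
ee_pos: [0.5247, -0.1979, 0.0701]
orientation: [0.783, 0.622, 0.0, 0.001]
wrist_force: [-1.6, 0.6, 5.4]
width: 0.0488
finger_force: 37.0
```

```bash
python3 -m handwheel '[[0,0,0,0,0.1],[0,0,0,0,0.2],[0,0,0,0,0.5],[0,0,0,0,1],[0,0,0,0,1],[0,0,0,0,1],[0,0,0.02,0,1],[0,0,0.04,0,1]]';  python3 -m handwheel '[[0,0,0.04,0,1],[0,0,0.08,0,1],[-0.01,0.04,0.12,0,1],[-0.02,0.08,0.12,0,1],[-0.03,0.12,0.12,0,1],[-0.04,0.16,0.12,0,1],[-0.05,0.2,0.12,0,1],[-0.05,0.2,0.12,0,1]]'; python3 -m handwheel '[[-0.01,0.03,0,0,1],[-0.02,0.06,0,0,1],[-0.03,0.1,0,0,1],[-0.039,0.13,0,0,1],[-0.039,0.13,0,0,1],[-0.039,0.13,0,0,1],[-0.039,0.13,0,0,1],[-0.039,0.13,0,0,1]]'
python3 - <<'E'
from h import *
p,d=r.capture("side"); cv2.imwrite("pics/s7.png",cv2.resize(p[60:280,160:420],None,fx=2.7,fy=2.7)); print(r.observe()["ee_pos"])
p,d=r.capture("top"); cv2.imwrite("pics/t7.png",p); P=cloud("top",d)
for b,z in(((290,195,320,250),.07),((345,195,377,250),.07),((377,195,412,250),.07)):
    q=P[b[1]:b[3],b[0]:b[2]].reshape(-1,3); q=q[(q[:,2]>.06)&(q[:,2]<.08)]; print((q.min(0)+q.max(0))/2,np.median(q[:,2]),len(q))
E
```

```text
t: 20.7
ee_pos: [0.5226, -0.1968, 0.1076]
orientation: [0.783, 0.622, -0.001, -0.002]
wrist_force: [0.2, -0.1, 0.0]
width: 0.0854
finger_force: 0.0
t: 21.37
ee_pos: [0.4727, 0.007, 0.2292]
orientation: [0.782, 0.624, 0.001, -0.001]
wrist_force: [-1.2, -0.1, 0.5]
width: 0.085
finger_force: 0.0
t: 22.03
ee_pos: [0.4355, 0.1314, 0.229]
orientation: [0.783, 0.622, -0.0, 0.0]
wrist_force: [-0.2, 0.5, 0.5]
width: 0.0854
finger_force: 0.0
[0.43550568 0.13132649 0.22895543]
[ 0.53034583 -0.05837158  0.06716236] 0.06994541380851474 382
[ 0.52363842 -0.1913978   0.06688556] 0.06976929737801042 334
[ 0.51965487 -0.24982755  0.06721119] 0.06992322872836104 494
```

View pics/s7.png

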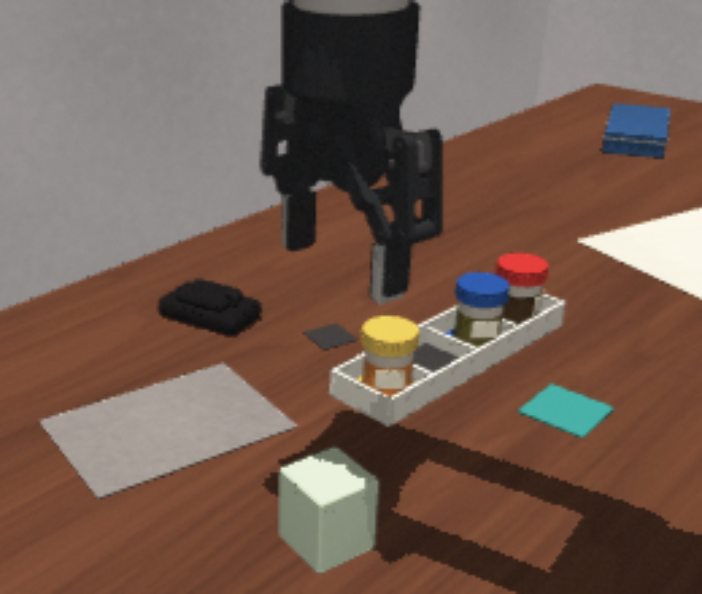

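View pics/t7.png

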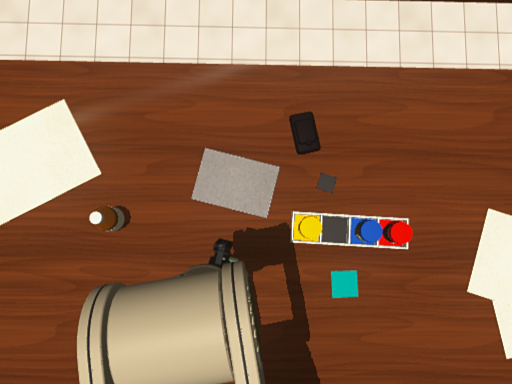

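Side view: yellow (388,355), blue (482,310) and red (522,285) all stand upright, and the brick is at (328,510). The top view agrees: caps at (310,228), (369,231) and (399,233), all 0.070 high, with the spare cell free at (335,230). Grasping the brick.

```bash
python3 -m handwheel '[[0,0.001,-0.035,0,1],[0,0.001,-0.07,0,1],[0,0.001,-0.1,0,1],[0,0.001,-0.13,0,1],[0,0.001,-0.15,0,1],[0,0.001,-0.167,0,1],[0,0.001,-0.167,0,1],[0,0.001,-0.167,0,1]]' 30;  python3 -m handwheel '[[0,0,0,0,0.6],[0,0,0,0,0.4],[0,0,0,0,0.3],[0,0,0,0,0.2],[0,0,0,0,0],[0,0,0,0,-0.4],[0,0,0,0,-0.4],[0,0,0,0,-0.4]]'
```

```text
t: 22.8
ee_pos: [0.4345, 0.1325, 0.0614]
orientation: [0.783, 0.622, -0.001, -0.001]
wrist_force: [0.4, 0.8, 0.0]
width: 0.0856
finger_force: 0.0
t: 23.47
ee_pos: [0.4364, 0.1336, 0.0636]
orientation: [0.783, 0.623, 0.001, 0.001]
wrist_force: [-0.9, -1.5, 6.9]
width: 0.0517
finger_force: 30.8
```

```bash
python3 -m handwheel '[[0,0,0.006,0,-0.4],[0,0,0.015,0,-0.4],[0,0,0.03,0,-0.4],[0,0,0.055,0,-0.4],[0,0,0.085,0,-0.4],[0,0,0.12,0,-0.4],[0,0,0.15,0,-0.4],[0,0,0.15,0,-0.4]]'; python3 -m handwheel '[[0.005,-0.015,0,0.02,-0.4],[0.015,-0.045,0,0.05,-0.4],[0.026,-0.075,0,0.08,-0.4],[0.038,-0.11,0,0.11,-0.4],[0.05,-0.145,0,0.14,-0.4],[0.06,-0.18,0,0.17,-0.4],[0.07,-0.2,0,0.17,-0.4],[0.08,-0.22,0,0.17,-0.4]]';python3 -m handwheel '[[0.006,-0.02,0,0,-0.4],[0.01,-0.035,0,0,-0.4],[0.0125,-0.042,0,0,-0.4],[0.0125,-0.042,0,0,-0.4],[0.0125,-0.042,0,0,-0.4],[0.0125,-0.042,0,0,-0.4]]'
python3 - <<'E'
from h import *
p,d=r.capture("side"); cv2.imwrite("pics/s8.png",cv2.resize(p[40:260,160:420],None,fx=2.7,fy=2.7)); s=r.observe(); print(s["ee_pos"],s["orientation"])
E
```

```text
t: 24.13
ee_pos: [0.4385, 0.1342, 0.2203]
orientation: [0.783, 0.623, 0.005, 0.003]
wrist_force: [0.3, -0.2, 0.5]
width: 0.0509
finger_force: 31.9
t: 24.8
ee_pos: [0.5154, -0.0885, 0.2127]
orientation: [0.727, 0.686, 0.0, 0.0]
wrist_force: [0.8, 0.9, 0.2]
width: 0.0516
finger_force: 31.9
t: 25.3
ee_pos: [0.5274, -0.1275, 0.2121]
orientation: [0.727, 0.687, 0.0, -0.0]
wrist_force: [0.1, 0.3, 0.1]
width: 0.051
finger_force: 31.9
[ 0.52742356 -0.12744576  0.2120718 ] [ 7.26615248e-01  6.87044573e-01  8.74007459e-05 -1.69562509e-04]
```

View pics/s8.png

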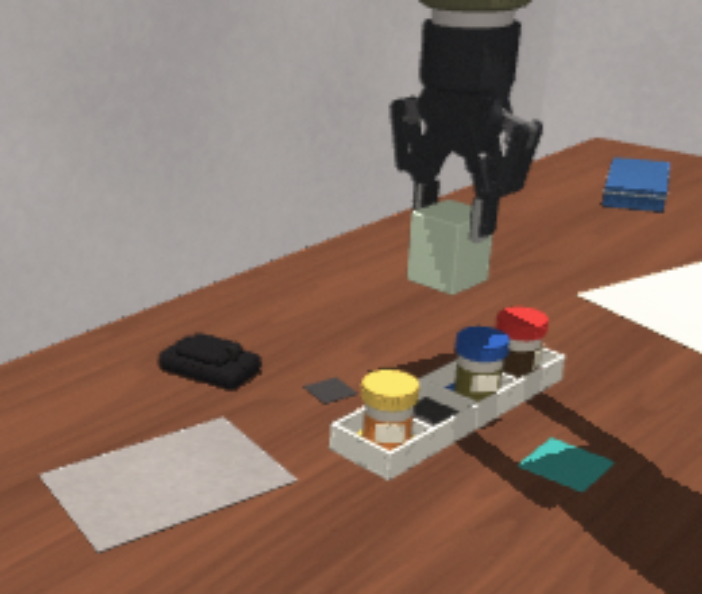

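The brick (450,245) is held upright and square above the spare cell. Lowering it.

```bash
python3 -m handwheel '[[0,-0.001,-0.03,0,-0.4],[0,-0.001,-0.06,0,-0.4],[0,-0.001,-0.09,0,-0.4],[0,-0.001,-0.11,0,-0.4],[0,-0.001,-0.118,0,-0.4],[0,-0.001,-0.125,0,-0.4],[0,-0.001,-0.132,0,-0.4],[0,-0.001,-0.137,0,-0.4]]'; python3 -m handwheel '[[0,0,-0.002,0,-0.4],[0,0,-0.004,0,-0.4],[0,0,-0.005,0,-0.4],[0,0,-0.006,0,-0.4],[0,0,-0.006,0,-0.4]]'; python3 -m handwheel '[[0,0,-0.001,0,-0.4],[0,0,-0.0015,0,-0.4],[0,0,-0.0015,0,-0.4]]'
```

```text
t: 26.02
ee_pos: [0.5285, -0.1295, 0.0758]
orientation: [0.727, 0.687, 0.0, 0.001]
wrist_force: [0.4, -0.3, -0.0]
width: 0.0514
finger_force: 31.9
t: 26.43
ee_pos: [0.5281, -0.1298, 0.0697]
orientation: [0.727, 0.687, 0.0, 0.001]
wrist_force: [-1.5, -0.5, 1.2]
width: 0.0514
finger_force: 32.1
t: 26.68
ee_pos: [0.5282, -0.1299, 0.0697]
orientation: [0.727, 0.687, 0.0, 0.001]
wrist_force: [-6.8, 1.2, 15.5]
width: 0.0516
finger_force: 33.8
```

Firm contact at the expected height, so I'll release and retract.

```bash
python3 -m handwheel '[[0,0,0,0,0.15],[0,0,0,0,0.3],[0,0,0,0,0.6],[0,0,0,0,1],[0,0,0,0,1],[0,0,0,0,1],[0,0,0.02,0,1],[0,0,0.04,0,1]]'; python3 -m handwheel '[[0,0,0.04,0,1],[0,0,0.08,0,1],[0,0,0.12,0,1],[-0.03,-0.03,0.14,0,1],[-0.06,-0.06,0.14,0,1],[-0.1,-0.1,0.14,0,1],[-0.13,-0.13,0.14,0,1],[-0.13,-0.16,0.14,0,1]]'; python3 -m handwheel '[[0,-0.04,0,0,1],[0,-0.08,0,0,1],[0,-0.08,0,0,1],[0,-0.08,0,0,1],[0,-0.08,0,0,1],[0,-0.08,0,0,1],[0,-0.08,0,0,1],[0,-0.08,0,0,1]]'
python3 - <<'E'
from h import *
p,d=r.capture("top"); q,_=r.capture("side")
a=cv2.resize(p[90:260,270:430],(390,414)); b=cv2.resize(q[120:260,220:350],(390,420))[:414]
cv2.imwrite("pics/end.png",np.hstack([a,b])); P=cloud("top",d)
for n,(u,v) in dict(y=(310,228),s=(336,229),b=(369,231),r=(399,233)).items(): print(n,P[v-4:v+5,u-4:u+5].reshape(-1,3).mean(0).round(4),P[v-4:v+5,u-4:u+5,2].std().round(4))
E
```

```text
t: 27.35
ee_pos: [0.526, -0.129, 0.1061]
orientation: [0.727, 0.687, -0.001, -0.002]
wrist_force: [0.5, -0.7, 0.7]
width: 0.085
finger_force: 0.0
t: 28.02
ee_pos: [0.3969, -0.2839, 0.2476]
orientation: [0.727, 0.687, -0.0, -0.0]
wrist_force: [0.4, 1.0, 0.5]
width: 0.0854
finger_force: 0.0
t: 28.68
ee_pos: [0.3999, -0.3631, 0.2479]
orientation: [0.726, 0.687, 0.0, 0.0]
wrist_force: [0.1, 0.1, 1.3]
width: 0.0855
finger_force: 0.0
y [ 0.5289 -0.0587  0.0806] 0.092
s [ 0.5273 -0.1163  0.0803] 0.0921
b [ 0.5235 -0.1931  0.0701] 0.0014
r [ 0.5196 -0.261   0.0701] 0.0015
```

View pics/end.png

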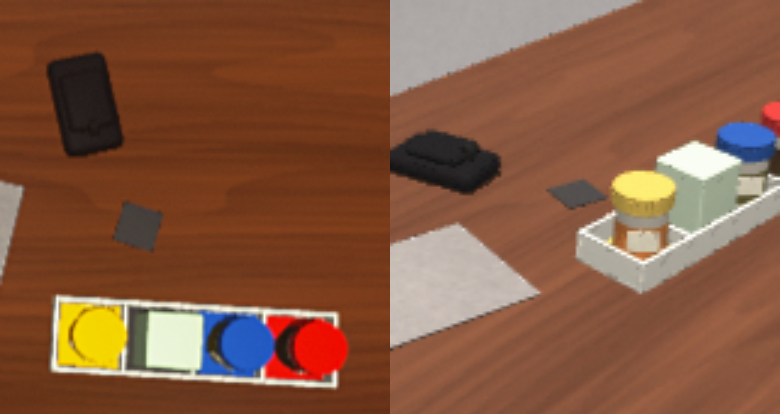

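The final picture shows all three jars upright on their colours and the brick in the grey cell, with the mouse and mat untouched. One last check of the brick's top height and tilt before handing in.

Run:
```python
from h import *
p,d=r.capture("top"); P=cloud("top",d)
q=P[215:250,322:354].reshape(-1,3); g=cv2.cvtColor(p,cv2.COLOR_BGR2HSV)[215:250,322:354].reshape(-1,3)
q=q[(q[:,2]>.05)&(q[:,2]<.09)&(g[:,1]<80)]
c=np.linalg.lstsq(np.c_[q[:,:2]-q[:,:2].mean(0),np.ones(len(q))],q[:,2],rcond=None)[0]
print(len(q),c,cv2.minAreaRect(q[:,:2].astype(np.float32)*1000))
```

```text
566 [-0.004572   -0.0726367   0.06925304] ((525.7775268554688, -130.26620483398438), (52.59147644042969, 51.88593292236328), 86.68851470947266)
```

Run:
```python
from h import *
def fit(P,b):
    q=P[b[1]:b[3],b[0]:b[2]].reshape(-1,3); q=q[(q[:,2]>.05)&(q[:,2]<.09)]
    a=q.mean(0)
    c=np.linalg.lstsq(np.c_[q[:,:2]-a[:2],np.ones(len(q))],q[:,2],rcond=None)[0]; return len(q),c.round(4)
Ds=[r.capture("top")[1] for _ in range(6)]
D=np.median(Ds,0); P=cloud("top",D)
print("brick",fit(P,(332,222,348,240)),"blue",fit(P,(363,225,376,238)),"red",fit(P,(392,227,405,240)),"brick0",fit(cloud("top",np.load("pics/top0.npy")),(217,262,232,276)))
print(P[231,326:354,1:].round(4).tolist())
```

```text
brick (288, array([-0.0022,  0.0049,  0.0701])) blue (169, array([ 0.0046, -0.0017,  0.0701])) red (169, array([ 0.0173, -0.0026,  0.0702])) brick0 (209, array([-0.0119, -0.0065,  0.0641]))
[[-0.1043, 0.0284], [-0.1043, 0.0403], [-0.1042, 0.0525], [-0.1043, 0.0631], [-0.1054, 0.069], [-0.1073, 0.0707], [-0.1095, 0.0707], [-0.1117, 0.0712], [-0.1144, 0.069], [-0.1164, 0.0703], [-0.1186, 0.0705], [-0.121, 0.0695], [-0.1229, 0.0712], [-0.1254, 0.0702], [-0.1276, 0.0703], [-0.1298, 0.0708], [-0.1322, 0.07], [-0.1343, 0.0707], [-0.137, 0.069], [-0.139, 0.0699], [-0.1413, 0.0698], [-0.1436, 0.0694], [-0.1457, 0.0702], [-0.148, 0.07], [-0.1502, 0.0703], [-0.1524, 0.0704], [-0.1548, 0.0698], [-0.1746, 0.0048]]
```

The brick is level at 0.070, so it sits flat on its liner.

```bash
python3 -c "
from station import r
print(r.sign_off())"
```

```text
the job is handed in; nothing more can be done
None
```

The job is handed in: each jar stands upright in the cell of its cap's colour, the brick went in last and sits level in the dark grey cell, the mouse and bottle were left alone, and the robot clock read about 29 s of the 109 s limit.

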